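Set the guarded cut-off lever with the bent-rod hook

TASK

Take the bent-rod hook from its stand by the handle, reach over the clear splash guard and, with the hook's foot behind the black slide lever, draw the lever gently towards you all the way to its stop and keep it lightly pressed there for a good second (about 5 N; less than 3 N does not set it, more than 10 N breaks it). Then lay the hook back in its stand as it was. Work the lever only with the hook, do not lean on the guard, and leave the jar, the beaker and the dish where they stand.

Things in the scene. Friction and masses are not known exactly. Their poses are not given: they have to be found in the camera images.
- hook: loose bent-rod hook, about 0.2 kg, starts level in the stand. Origin: centre of its black flat-sided handle, a bar 120 long (x) x 24 wide (y) x 28 high (z). Out of its front end an 8 mm steel rod runs on along +x and bends square down (-z) as a leg that ends in a black rubber foot, 12 mm in diameter, 22 long, lower end 120 mm below the handle's centre. The rod's reach differs: see handle_front
- handle_front (a point): middle of the front end face of the hook's handle (x = +60 mm in the hook's frame). Here the rod telescopes into the handle and is clamped fast (leave it so) at a reach that differs each time and is not measured: the leg's axis lies anywhere from 140 to 160 mm ahead of the handle's centre (80 to 100 mm ahead of this point)
- stand: fixed stand of the hook. Origin under the centre of its base plate (150 x 90 x 12 mm). Two forks at x = -48 and +48 mm, 10 mm thick, hold the handle on seats 135 mm up; prongs reach 157 mm, leave 31 mm for the 24 mm handle and flare. Hook's place: handle centre at x = 0, y = 0, z = 149 mm, hook x (leg side) along stand x. 86 mm of handle are free between the forks
- unit: fixed cut-off unit. Origin under the centre of its grey base plate, 210 (x) x 170 (y) mm, top at z = 30 mm; x points away from the robot. At the back a white housing (x = +40 to +115 mm) stands 150 mm high. Between the guard in front and the housing lies an open-topped well, 135 (x) x 160 mm, with the slide lever in it; a gripper's body does not fit in
- guard: clear acrylic splash guard, 5 mm thick with aluminium top rail, fixed on the unit, in the same frame (same origin): front pane at x = -104 to -95 mm, side panes at y = +-80 to 87 mm, top edge 125 mm above the bench. A push of more than 15 N cracks it
- slide_lever: black slide lever in the well: upright paddle 8 thick (x) x 32 wide (y), top 68 mm above the bench. Origin at its foot on the base plate's top. Slides along the unit's x axis at y = 0 with 1.5 N friction and stays where left; x in the unit's frame -12 mm (far end, off) to -60 mm (near stop, on). Starts within 10 mm of the far end: 48 mm or more free behind it
- lever_stop (a point): where the lever's origin is when it is at its hard near stop (fixed to the unit: x = -60, y = 0, z = 30 mm in the unit's frame). The lever sets only when held against this stop with 3 N or more for 0.8 s; more than 10 N breaks it
- staining_jar: bystander: glass staining jar with lid, 55 mm in diameter, 114 high, standing to the right of the unit (-y side); origin at its foot
- beaker: bystander: small glass beaker, 52 mm in diameter, 65 high, standing to the left of the unit (+y side); origin at its foot
- petri_dish: bystander: flat clear dish, 57 mm in diameter, 12 high, lying on the bench nearer the robot; origin at its underside
There are look-alikes about, which are no part of the job. Of the things that look like the stand, the larger one is meant.

How it is judged:
On the way, in this order (a step that is already met when the one before it is completed fails the run):
1. the hook is lifted out of its stand (z of hook in the frame of stand above 0.175 m), for 0.2 s.
2. the lever is at its near stop (within 2 mm) and the hook presses it there with more than 3 N for 0.8 s (x of slide_lever in the frame of unit below -0.058 m and contact force between hook and slide_lever above 3 N), for 0.8 s.
At the end, for the whole second after the job is handed in: The lever stands within 2 mm of its near stop; the hook lies released and at rest in both forks of its stand, leg forward and down: handle centre within 20 mm along and 8 mm across of the stand's centre, 144 to 154 mm above the bench, tilted less than 0.1 rad and turned less than 0.12 rad (x of slide_lever in the frame of unit below -0.058 m and x of hook in the frame of stand between -0.02 and 0.02 m and y of hook in the frame of stand between -0.008 and 0.008 m and z of hook in the frame of stand between 0.144 and 0.154 m and x of handle_front in the frame of stand above 0.03 m and angle between hook's own z axis and vertical below 0.1 rad and angle between the x axis of hook and the x axis of stand, either way round below 0.12 rad and linear speed of hook below 0.02 m/s); the robot touches nothing.
It fails at once if the hook presses the lever with more than 10 N (contact force between hook and slide_lever above 10 N).
It fails at once if the gripper works the lever itself (contact force between the arm and slide_lever above 0.5 N).
It fails at once if the fingers work the lever themselves (contact force between the fingers and slide_lever above 0.5 N).
It fails at once if the guard is pushed with more than 15 N (contact force between guard and anything else above 15 N).
It fails at once if a bystander is moved by more than 15 mm or tipped (distance of any of staining_jar, beaker, petri_dish from where it was at the start of the episode above 0.015 m or angle between any of staining_jar, beaker, petri_dish's own z axis and vertical above 0.3 rad).
It also fails if it takes over 61 s, if anything falls off the work surface, if the arm or the gripper's body presses on something with over 40 N, if the wrist force passes 120 N, or if a joint passes its speed limit or range.

ROBOT

A 6-joint arm with a two-finger parallel gripper is mounted at the origin on a cart in front of the work surface, level with it; the furniture and walls round the work are solid. World frame = base frame: x ahead of the robot, y to its left, z up, the work surface at z = 0. Lengths are in m, angles in rad, forces in N, time in s.
With the tool pointing down it reaches from about 0.425 to 0.95 m from the base axis. Payload 3.5 kg.
Tool frame: the origin (TCP) lies on the centre line of the jaws, within the pads' length; the fingertips stand 17 mm ahead of it and the grasp point (between the pads) lies 2 mm behind it; z points along the fingers, y is the line along which they close (so a half turn about z gives the same grasp; the last joint's range is limited). The gripper opens to 85 mm and grips with 20 to 120 N. Pads are 22 mm wide; open, the fingers measure 114 mm over their backs; the gripper's body (76 mm by 85 mm) begins 54 mm behind the grasp point. The pads swing forward as they close: fully open they stand 13 mm farther back than shut.
Start: joints at [1.04, 0.286, 1.577, -0, 1.279, -0.15], TCP at [0.251, 0.627, 0.248] pointing down, gripper open.
Joint ranges: [-2.77, 2.77], [-0.9, 2.22], [0.21, 2.48], [-1.53, 4.67], [0.24, 2.81], [-2.84, 2.84]. Speed limits (rad/s): [2.79, 2.79, 3.14, 3.14, 3.14, 3.14].

INTERFACE

Orientations are given as a unit quaternion [x, y, z, w].
In Python, from plant import ctrl gives the robot as it stands. The module is installed in compiled form; this text tells all that it offers.
- The arm moves only by the tool drive_tool, never from a script. Its argument "moves" is a list of rows, each a list of 3 entries, a list of its own where there are three numbers: the turn, a rotation vector about the tool's x, y, z in rad, then the shift along the tool's x, y, z in m, then the finger opening in m, from 0 to 0.0854. A call has 1 to 5 rows; each row shifts and turns the commanded pose from where the row before left it, along the tool's axes as they then stand; what a row does not reach is not made up. A row lasts 1/8 s, in which the tool goes at most 62.5 mm and 10.7 degrees, less where a joint would pass 70% of its speed; a pose out of reach is approached as far as the arm can. A call with a gripper value outside its range is refused whole. The fingers move at their own pace and stop on an object; "grip_force" is the grip in N (left out, the last holds). Time passes only in rows, so rows that do not move let the fingers close. It gives the time, the measured TCP pose, the force, the opening and the grip force at its end, in the units of the state.
- ctrl.get_state(): the state, without advancing time (a new reading comes with each control period).
- ctrl.read_camera(name): name is "scene" or "top" or "wrist"; returns a dict with "image" (400x640x3 uint8, red, green, blue), "fx", "fy", "cx", "cy" (pixels), "R" (3x3) and "t" (3): a world point X has camera coordinates R X + t. Camera axes: x right, y down, z forward; pixel columns grow to the right and rows downward; lengths in m; the calibration is good to about 2 mm. A picture is of the moment at which its call begins. There is no depth.
- ctrl.sign_off(): hands the job in; it is judged then, once.
The state is a dict: "time": time; "qpos": joint angles; "dq": joint speeds; "joint_efforts": joint torques, N m; "eef_pos": TCP position; "tcp_rot": TCP orientation; "contact_force": force on the tool from outside, world axes, zero at the start; "wrist_torque": the same for the moment, N m; "opening": opening from 0.0 (shut) to 1.0 (fully open); "finger_force": force on a finger pad.
Only numpy, scipy, OpenCV 4.12 (cv2) and the standard library are available. Lean on these libraries where they do the work, as an engineer would, in place of code of your own. Each camera call takes 0.05 s, during which the arm holds its last target. There are 200 camera calls.

## Working session

There is one attempt and no reset: what is moved stays moved. The work goes in short steps, Python scripts to look and compute and a tool call to move; the robot and the scene stay as the last step left them, time stands still between calls to the robot, and variables do not carry over. Pictures are saved under pics/ and viewed, at most 10 in all, crops included, and the job is handed in when it is done.

Besides the shell and the picture viewer there is one more tool, called after ">>>" as a command line: name --argument value ..., lists and objects as JSON in quotes. drive_tool: Moves the arm, as the interface text tells. Its arguments: {"type":"object","properties":{"moves":{"type":"array","items":{"type":"array"}},"grip_force":{"type":"number"}},"required":["moves"]}

```bash
mkdir -p pics; cat > h.py <<'E'
import numpy as np, cv2
from plant import ctrl
def cam(n,save=None):
    c=ctrl.read_camera(n)
    if save: cv2.imwrite('pics/'+save,cv2.cvtColor(c['image'],cv2.COLOR_RGB2BGR))
    return c
def ray(c,u,v,z):
    R,t=np.array(c['R']),np.array(c['t']); o=-R.T@t
    d=R.T@np.array([(u-c['cx'])/c['fx'],(v-c['cy'])/c['fy'],1]); return o+d*(z-o[2])/d[2]
def proj(c,X):
    p=np.array(c['R'])@np.array(X)+c['t']; return np.array([c['fx']*p[0]/p[2]+c['cx'],c['fy']*p[1]/p[2]+c['cy']])
E
python3 - <<'E'
from h import *
import pickle
for n in('top','scene'):
    c=cam(n,n+'0.png'); pickle.dump(c,open(n+'0.pkl','wb'))
    print(n,c['fx'],c['cx'],c['cy'],np.round(c['R'],3).tolist(),np.round(-np.array(c['R']).T@c['t'],3))
s=ctrl.get_state();print(s['time'],s['eef_pos'],s['tcp_rot'])
E
```

```text
top 443.8898437324198 326.222445417386 197.6746787189495 [[0.025, -1.0, 0.007], [-0.995, -0.026, -0.093], [0.093, -0.005, -0.996]] [ 0.501 -0.087  1.107]
scene 400.63304458872585 316.76621485580813 200.70403752327192 [[-0.007, -1.0, -0.004], [-0.853, 0.008, -0.521], [0.521, -0.0, -0.853]] [ 0.049 -0.088  0.981]
0.1 [0.25054897 0.62617923 0.24706112] [ 1.89233613e-01  9.81931506e-01 -1.01015408e-03 -3.69521164e-04]
```

View pics/top0.png

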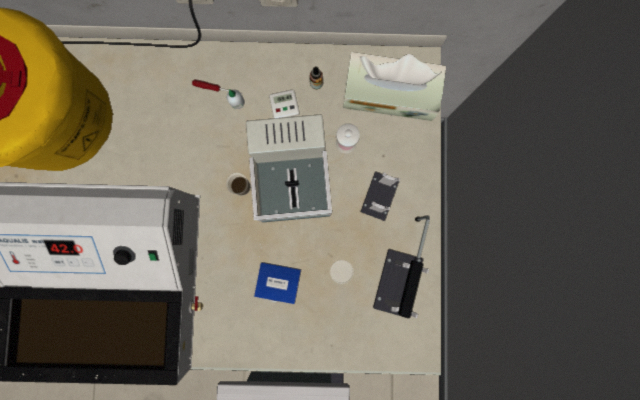

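View pics/scene0.png

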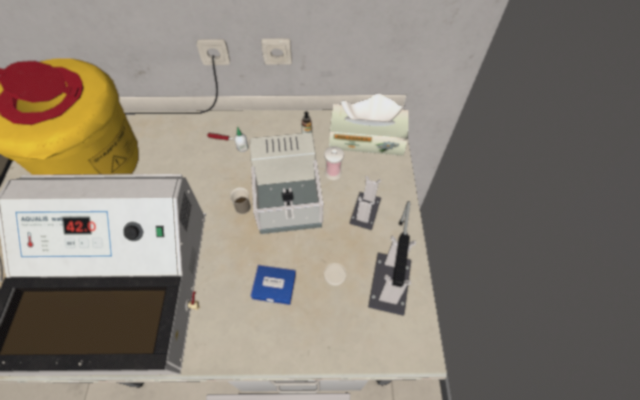

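The top view shows the unit near (290,175), the stand with the hook near (400,283), the smaller look-alike at (380,195), the dish at (341,271), the jar at (347,137) and the beaker at (238,185).

```bash
python3 - <<'E'
from h import *
a=cv2.imread('pics/top0.png');b=cv2.imread('pics/scene0.png')
def cr(i,x,y,w=80,h=60): return cv2.resize(i[y:y+h,x:x+w],(400,300),interpolation=cv2.INTER_CUBIC)
o=np.vstack([np.hstack([cv2.resize(a[205:325,365:445],(400,600),interpolation=cv2.INTER_CUBIC),cv2.resize(a[105:225,245:335],(400,533),interpolation=cv2.INTER_CUBIC) if 0 else cv2.resize(a[110:230,245:325+10],(400,600),interpolation=cv2.INTER_CUBIC)])])
cv2.imwrite('pics/c1.png',o)
o=np.hstack([cv2.resize(b[200:320,360:440],(400,600),interpolation=cv2.INTER_CUBIC),cv2.resize(b[130:235,245:335],(400,600),interpolation=cv2.INTER_CUBIC)])
cv2.imwrite('pics/c2.png',o)
E
```

```text
(no output)
```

View pics/c1.png

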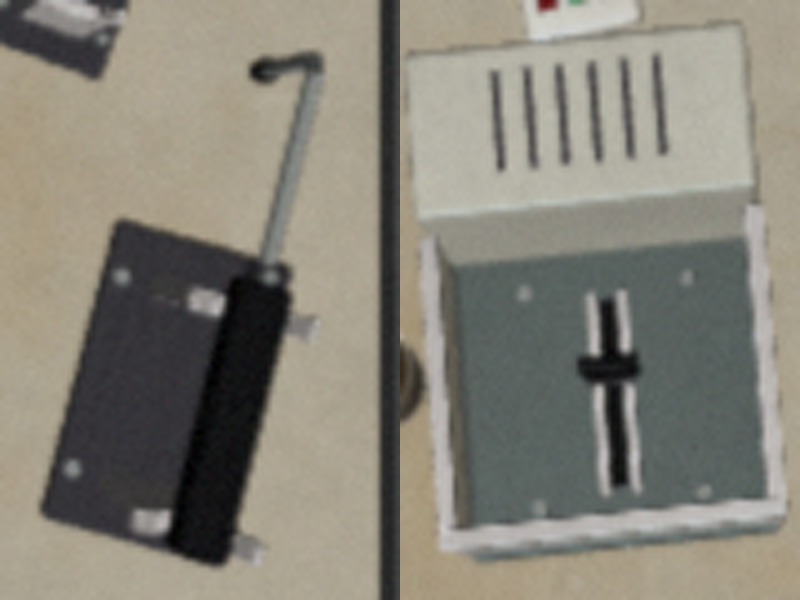

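View pics/c2.png

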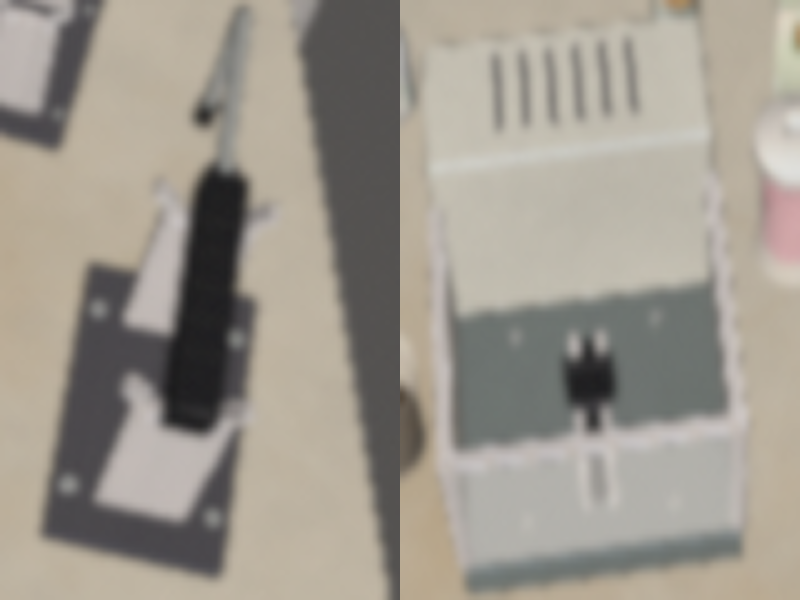

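The crops show the hook's handle lying level with its leg forward, and the lever near the far end of its slot. I'll cast rays for the main points.

```bash
python3 - <<'E'
from h import *
import pickle
T=pickle.load(open('top0.pkl','rb'));S=pickle.load(open('scene0.pkl','rb'))
A=lambda x,y:(365+x/5-.4,205+y/5-.4)
B=lambda x,y:(245+(x-400)/4.444-.4,110+y/5-.4)
C=lambda x,y:(360+x/5-.4,200+y/5-.4)
D=lambda x,y:(245+(x-400)/4.444-.4,130+y/(600/105)-.4)
def P(n,c,uv,z): p=ray(c,*uv,z);print(n,np.round(p,4));return p
h=[P('h',T,A(*q),.163) for q in[(232,275),(292,290),(228,567),(170,545)]]
f=(h[0]+h[1])/2;b=(h[2]+h[3])/2;print('center',(f+b)/2,'yaw',np.arctan2(*(f-b)[1::-1]),np.linalg.norm(f-b))
q=[P('base',T,A(*q),.012) for q in[(118,220),(40,515)]]
print('yaw base left edge',np.arctan2(*(q[0]-q[1])[1::-1]),np.linalg.norm(q[0]-q[1]))
P('bend',T,A(316,62),.149)
P('foot',T,A(262,72),.04)
q=[P('baseS',S,C(*q),.012) for q in[(90,262),(255,298),(220,577),(40,537)]]
print('ctr',sum(q)/4,'yaw',np.arctan2(*(q[0]-q[3])[1::-1]),np.arctan2(*(q[1]-q[2])[1::-1]))
q=[P('hS',S,C(*q),.163) for q in[(205,172),(246,176)]]
q=[P('hSback',S,C(*q),.163) for q in[(163,405),(213,412)]]
print('UNIT')
P('levtop',T,B(609,360),.068)
q=[P('house',T,B(*q),.15) for q in[(408,55),(740,25),(752,187),(422,217)]]
c=sum(q)/4;y=[np.arctan2(*(q[0]-q[3])[1::-1]),np.arctan2(*(q[1]-q[2])[1::-1]),np.arctan2(*(q[0]-q[1])[1::-1])-np.pi/2]
print('house ctr',c,y)
r=[P('rail',T,B(*q),.125) for q in[(443,540),(786,518)]]
print('rail yaw',np.arctan2(*(r[0]-r[1])[1::-1])-np.pi/2)
q=[P('baseS',S,D(*q),.03) for q in[(468,578),(742,543)]]
q=[P('railS',S,D(*q),.125) for q in[(443,460),(740,422)]]
P('levtopS',S,D(588,357),.068)
for n,uv,z in[('jar',(347,133),.114),('beak',(238,184),.065),('dish',(341,271),.012)]:P(n,T,uv,z)
E
```

```text
h [ 0.4632 -0.2742  0.163 ]
h [ 0.4575 -0.2996  0.163 ]
h [ 0.3424 -0.2734  0.163 ]
h [ 0.3508 -0.2491  0.163 ]
center [ 0.40349223 -0.27405043  0.163     ] yaw -0.22174043228149562 0.11659440265541934
base [ 0.4825 -0.2479  0.012 ]
base [ 0.3395 -0.2118  0.012 ]
yaw base left edge -0.2474238259494234 0.14744981721153927
bend [ 0.5548 -0.3126  0.149 ]
foot [ 0.5555 -0.3123  0.04  ]
baseS [ 0.4812 -0.2466  0.012 ]
baseS [ 0.4601 -0.3306  0.012 ]
baseS [ 0.3156 -0.2952  0.012 ]
baseS [ 0.3357 -0.2098  0.012 ]
ctr [ 0.39817397 -0.2705544   0.012     ] yaw -0.2482807601611207 -0.24086787198332
hS [ 0.4578 -0.278   0.163 ]
hS [ 0.4557 -0.2964  0.163 ]
hSback [ 0.3473 -0.2473  0.163 ]
hSback [ 0.344  -0.2682  0.163 ]
UNIT
levtop [ 0.6347 -0.0101  0.068 ]
house [0.7566 0.0875 0.15  ]
house [ 0.7745 -0.0762  0.15  ]
house [ 0.7022 -0.084   0.15  ]
house [0.6846 0.0776 0.15  ]
house ctr [0.72946051 0.00121778 0.15      ] [np.float64(0.13647794156920529), np.float64(0.10746684510062073), np.float64(0.10906244841470203)]
rail [0.5451 0.0656 0.125 ]
rail [ 0.5592 -0.1047  0.125 ]
rail yaw 0.08247364605633711
baseS [0.5372 0.0641 0.03  ]
baseS [ 0.5542 -0.1002  0.03  ]
railS [0.5457 0.0667 0.125 ]
railS [ 0.5634 -0.0986  0.125 ]
levtopS [ 0.6344 -0.0072  0.068 ]
jar [ 0.7435 -0.1359  0.114 ]
beak [0.6261 0.1164 0.065 ]
dish [ 0.4253 -0.1333  0.012 ]
```

>>> drive_tool --moves '[[[0, 0, 0], [0, 0, -0.05], 0.085], [[0, 0, 0], [0, 0, -0.05], 0.085], [[0, 0, 0], [0, 0, -0.05], 0.085], [[0, 0, 0], [-0.041, -0.04, 0], 0.085], [[0, 0, 0], [-0.041, -0.04, 0], 0.085]]'

```text
time: 0.72
eef_pos: [0.2975, 0.521, 0.3986]
tcp_rot: [0.188, 0.982, 0.0, 0.0]
contact_force: [-0.2, 0.9, -0.9]
opening: 0.998
finger_force: 0.0
```

>>> drive_tool --moves '[[[0, 0, 0], [-0.041, -0.04, 0], 0.085], [[0, 0, 0], [-0.041, -0.04, 0], 0.085], [[0, 0, 0], [-0.041, -0.04, 0], 0.085], [[0, 0, 0], [-0.041, -0.04, 0], 0.085], [[0, 0, 0], [-0.041, -0.04, 0], 0.085]]'

```text
time: 1.35
eef_pos: [0.4134, 0.2583, 0.3979]
tcp_rot: [0.189, 0.982, -0.0, -0.0]
contact_force: [0.6, -0.6, -0.7]
opening: 0.997
finger_force: 0.0
```

```bash
cat >> h.py <<'E'
from scipy.spatial.transform import Rotation as Ro
def go(x,y,z,yaw=None):
    "prints the shift in tool axes to the world point, and the turn making the handle direction (-tool x) = yaw, tool down"
    s=ctrl.get_state();R=Ro.from_quat(s['tcp_rot']);d=np.array([x,y,z])-s['eef_pos']
    print('t',round(s['time'],2),'pos',np.round(s['eef_pos'],4),'F',np.round(s['contact_force'],2),'shift',np.round(R.inv().apply(d),4),'|',round(np.linalg.norm(d),3),end=' ')
    if yaw is not None:
        c,q=np.cos(yaw),np.sin(yaw); G=Ro.from_matrix(np.array([[-c,-q,0],[-q,c,0],[0,0,-1]]).T)
        print('turn',np.round((R.inv()*G).as_rotvec(),4),end='')
    print()
E
python3 -c "
from h import *
go(.402,-.273,.25,-.24)"
```

```text
t 1.35 pos [0.4134 0.2583 0.3979] F [ 0.63 -0.64 -0.71] shift [-0.1868 -0.4974  0.148 ] | 0.552 turn [-0.0003 -0.0003 -0.1405]
```

>>> drive_tool --moves '[[[0, 0, 0], [-0.03, -0.044, 0], 0.085], [[0, 0, 0], [-0.03, -0.044, 0], 0.085], [[0, 0, 0], [-0.03, -0.044, 0], 0.085], [[0, 0, 0], [-0.03, -0.044, 0], 0.085], [[0, 0, 0], [-0.03, -0.044, 0], 0.085]]'

```text
time: 1.98
eef_pos: [0.4706, -0.0016, 0.398]
tcp_rot: [0.189, 0.982, 0.0, -0.0]
contact_force: [0.4, -0.1, -0.3]
opening: 0.992
finger_force: 0.0
```

>>> drive_tool --moves '[[[0, 0, 0], [-0.007, -0.055, 0.02], 0.085], [[0, 0, 0], [-0.007, -0.055, 0.02], 0.085], [[0, 0, 0], [-0.007, -0.055, 0.02], 0.085], [[0, 0, 0], [-0.007, -0.055, 0.02], 0.085], [[0, 0, 0], [-0.007, -0.055, 0.02], 0.085]]'

```text
time: 2.6
eef_pos: [0.4, -0.2697, 0.2974]
tcp_rot: [0.189, 0.982, 0.0, 0.0]
contact_force: [0.4, 0.1, -0.1]
opening: 0.996
finger_force: 0.0
```

>>> drive_tool --moves '[[[0, 0, -0.14], [0, 0, 0], 0.085], [[0, 0, 0], [0, 0, 0], 0.085]]'

```text
time: 2.85
eef_pos: [0.4004, -0.2686, 0.2975]
tcp_rot: [0.122, 0.993, 0.001, -0.001]
contact_force: [0.4, -1.2, 0.1]
opening: 0.997
finger_force: 0.0
```

```bash
python3 -c "
from h import *
import pickle
c=cam('wrist','w1.png');pickle.dump(c,open('w1.pkl','wb'))
go(.402,-.273,.25,-.24)"
```

```text
t 2.9 pos [ 0.4008 -0.2682  0.298 ] F [ 0.19 -0.63 -1.06] shift [-0.0023 -0.0044  0.048 ] | 0.048 turn [ 0.0004 -0.0005 -0.0034]
```

View pics/w1.png

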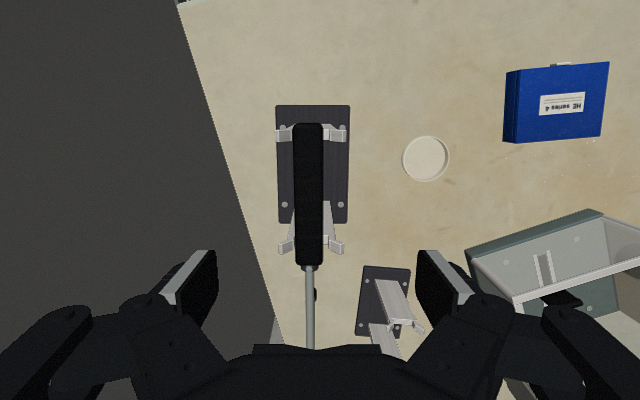

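The wrist view shows the handle from (309,124) to (309,266) with the fork prongs evenly on both sides, so it is aligned with the jaws; the rod runs on to (310,350).

```bash
python3 -c "
from h import *
import pickle
c=pickle.load(open('w1.pkl','rb'))
print('cam',-np.array(c['R']).T@c['t'])
im=c['image'].astype(int)
for r in(130,150,180,210,225,255):
    x=np.where(im[r,285:335].max(1)<32)[0]+285; print(r,x.min(),x.max())
f=ray(c,309,266,.163);b=ray(c,309.5,124,.163)
print(f,b,(f+b)/2,np.linalg.norm(f-b),np.arctan2(*(f-b)[1::-1]))
for n,q in dict(bl=(276,105),br=(349,105),fr=(346,224),fl=(279,224)).items(): print(n,ray(c,*q,.012))
go(.402,-.273,.147,-.24)
"
```

```text
cam [ 0.33712022 -0.25279363  0.42218174]
130 292 322
150 293 322
180 294 322
210 295 322
225 295 321
255 296 321
[ 0.45876323 -0.28936987  0.163     ] [ 0.34440089 -0.2598574   0.163     ] [ 0.40158206 -0.27461364  0.163     ] 0.11810897563806663 -0.25255101844255934
bl [ 0.31771006 -0.29717241  0.012     ]
br [ 0.33863161 -0.21300598  0.012     ]
fr [ 0.48332161 -0.24911389  0.012     ]
fl [ 0.46223948 -0.3338725   0.012     ]
t 2.9 pos [ 0.4008 -0.2682  0.298 ] F [ 0.19 -0.63 -1.06] shift [-0.0024 -0.0044  0.151 ] | 0.151 turn [ 0.0004 -0.0005 -0.0034]
```

>>> drive_tool --moves '[[[0, 0, 0], [-0.002, -0.006, 0.03], 0.085], [[0, 0, 0], [0, 0, 0.04], 0.085], [[0, 0, 0], [0, 0, 0.04], 0.085], [[0, 0, 0], [0, 0, 0.04], 0.085], [[0, 0, 0], [0, 0, 0], 0.085]]'

```text
time: 3.52
eef_pos: [0.4002, -0.272, 0.1454]
tcp_rot: [0.12, 0.993, 0.002, -0.003]
contact_force: [0.1, 0.5, -0.5]
opening: 0.993
finger_force: 0.0
```

```bash
python3 -c "
from h import *
go(.401,-.274,.147,-.246)"
```

```text
t 3.52 pos [ 0.4002 -0.272   0.1454] F [ 0.08  0.55 -0.51] shift [-0.0013 -0.0017 -0.0016] | 0.003 turn [ 0.0039 -0.0062  0.0053]
```

>>> drive_tool --moves '[[[0, 0, 0], [-0.001, -0.002, -0.001], 0.06], [[0, 0, 0], [0, 0, 0], 0.03], [[0, 0, 0], [0, 0, 0], 0.015], [[0, 0, 0], [0, 0, 0], 0.015], [[0, 0, 0], [0, 0, 0], 0.01]]' --grip_force 100

```text
time: 4.15
eef_pos: [0.4027, -0.2775, 0.151]
tcp_rot: [0.12, 0.993, -0.001, 0.001]
contact_force: [-1.2, 0.7, 5.9]
opening: 0.263
finger_force: 99.2
```

>>> drive_tool --moves '[[[0, 0, 0], [0, 0, 0], 0.0], [[0, 0, 0], [0, 0, 0], 0.0], [[0, 0, 0], [0, 0, 0], 0.0]]' --grip_force 100

```text
time: 4.53
eef_pos: [0.4027, -0.2774, 0.151]
tcp_rot: [0.12, 0.993, -0.001, 0.001]
contact_force: [0.1, 1.2, 6.5]
opening: 0.267
finger_force: 99.2
```

>>> drive_tool --moves '[[[0, 0, 0], [0, 0, -0.02], 0.0], [[0, 0, 0], [0, 0, -0.03], 0.0], [[0, 0, 0], [0, 0, -0.04], 0.0], [[0, 0, 0], [0, 0, -0.04], 0.0], [[0, 0, 0], [0, 0, 0], 0.0]]'

```text
time: 5.15
eef_pos: [0.403, -0.2779, 0.2827]
tcp_rot: [0.12, 0.993, -0.002, 0.003]
contact_force: [-0.8, -0.4, -1.2]
opening: 0.263
finger_force: 98.2
```

```bash
python3 -c "
from h import *
import pickle
go(.401,-.274,.277,-.246)
for n in('top','scene','wrist'):
    c=cam(n,n+'2.png'); pickle.dump(c,open(n+'2.pkl','wb'))
a=cv2.imread('pics/wrist2.png');b=cv2.imread('pics/scene2.png')
cv2.imwrite('pics/c3.png',np.hstack([cv2.resize(a,(480,300)),cv2.resize(b[160:310,360:440],(160,300))]))
print(c['R'],c['t'])
go(.401,-.274,.277,-.246)
"
```

```text
t 5.15 pos [ 0.403  -0.2779  0.2827] F [-0.79 -0.43 -1.24] shift [0.0029 0.0033 0.0057] | 0.007 turn [-0.0038  0.0058  0.0051]
[[ 2.38396989e-01  9.71167774e-01  1.76502216e-04]
 [ 9.38487482e-01 -2.30421551e-01  2.57190891e-01]
 [ 2.49816175e-01 -6.11478888e-02 -9.66360603e-01]] [ 0.17248651 -0.48107661  0.28890053]
t 5.3 pos [ 0.4012 -0.276   0.2772] F [-0.18  0.07 -2.51] shift [0.0007 0.0019 0.0002] | 0.002 turn [ 0.0019 -0.003   0.0051]
```

View pics/c3.png

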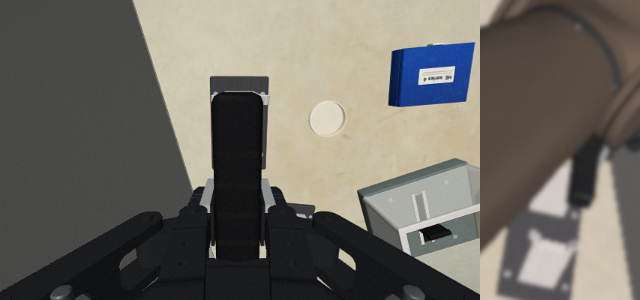

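```bash
python3 -c "
from h import *
go(.509,-.023,.300,.105)"
```

```text
t 5.3 pos [ 0.4012 -0.276   0.2772] F [-0.18  0.07 -2.51] shift [-0.0442  0.2715 -0.0224] | 0.276 turn [ 0.0024 -0.0027 -0.3459]
```

>>> drive_tool --moves '[[[0, 0, 0], [0, 0.02, -0.022], 0.0], [[0, 0, 0], [-0.01, 0.055, 0], 0.0], [[0, 0, 0], [-0.012, 0.062, 0], 0.0], [[0, 0, 0], [-0.011, 0.06, 0], 0.0], [[0, 0, 0], [-0.011, 0.055, 0], 0.0]]'

```text
time: 5.92
eef_pos: [0.5041, -0.0409, 0.2986]
tcp_rot: [0.12, 0.993, 0.0, -0.002]
contact_force: [-0.2, 0.0, -0.8]
opening: 0.259
finger_force: 98.4
```

>>> drive_tool --moves '[[[0, 0, -0.07], [0, 0.02, 0], 0.0], [[0, 0, -0.11], [0, 0, 0], 0.0], [[0, 0, -0.11], [0, 0, 0], 0.0], [[0, 0, -0.056], [0, 0, 0], 0.0], [[0, 0, 0], [0, 0, 0], 0.0]]'

```text
time: 6.55
eef_pos: [0.5084, -0.0234, 0.2988]
tcp_rot: [-0.052, 0.999, 0.001, -0.002]
contact_force: [-0.3, 0.5, -2.2]
opening: 0.263
finger_force: 98.4
```

```bash
python3 -c "
from h import *
import pickle
go(.509,-.023,.300,.105)
C=[cam(n,n+'3.png') for n in('top','scene','wrist')]
pickle.dump(C,open('c3.pkl','wb'))
a,b,w=[cv2.imread('pics/%s3.png'%n) for n in('top','scene','wrist')]
o=np.vstack([np.hstack([cv2.resize(a[100:250,220:380],(400,375)),cv2.resize(b[100:250,220:380],(400,375))]),cv2.resize(w,(800,500))[275:500]])
cv2.imwrite('pics/c4.png',o)
go(.509,-.023,.300,.105)
"
```

```text
t 6.55 pos [ 0.5084 -0.0234  0.2988] F [-0.34  0.49 -2.16] shift [-0.0006  0.0004 -0.0012] | 0.001 turn [ 0.0016 -0.0043 -0.0005]
t 6.7 pos [ 0.5089 -0.0236  0.3001] F [ 0.41  0.12 -1.96] shift [-0.0002  0.0006  0.0001] | 0.001 turn [ 0.0008 -0.0021 -0.0007]
```

View pics/c4.png

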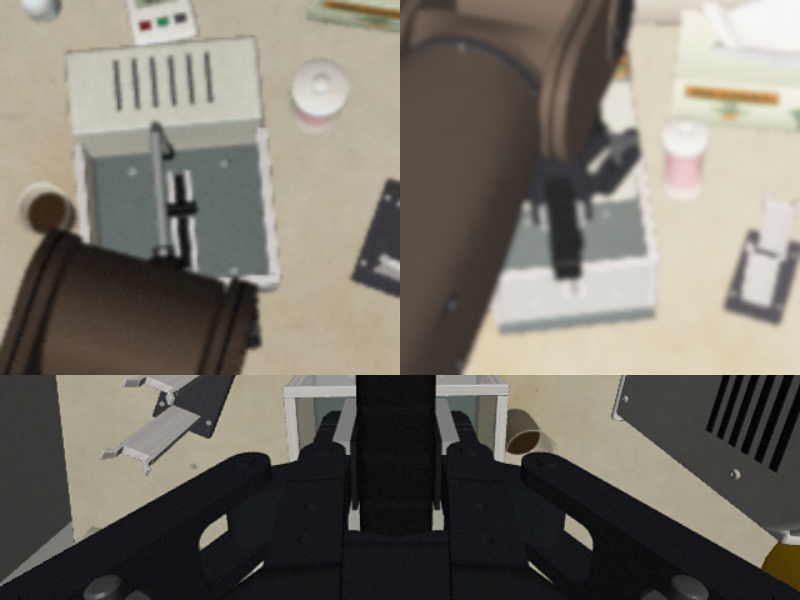

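In the top view the bend is at about (282,151) and the foot at about (286,162), above the far part of the well; the lever is at (293,183).

```bash
python3 -c "
from h import *
import pickle
c=pickle.load(open('c3.pkl','rb'))[0]
O=np.array([.654,-.008]);a=.105;U=np.array([[np.cos(a),np.sin(a)],[-np.sin(a),np.cos(a)]])
for n,q,z in[('bend',(155,128),.302),('foot end',(167,157),.180),('lever',(182,207),.068)]:
    p=ray(c,219.8+q[0]/2.5,99.8+q[1]/2.5,z);print(n,p,U@(p[:2]-O))
im=c['image'][145:170,275:298];im=cv2.resize(cv2.cvtColor(im,cv2.COLOR_RGB2BGR),(552,600),interpolation=cv2.INTER_CUBIC)
cv2.imwrite('pics/c5.png',im)
"
```

```text
bend [ 0.66074992 -0.00759179  0.302     ] [ 0.00675553 -0.00030148]
foot end [ 0.66038951 -0.00647473  0.18      ] [0.00651418 0.0008472 ]
lever [ 0.63234683 -0.01241486  0.068     ] [-0.02199663 -0.00212113]
```

View pics/c5.png

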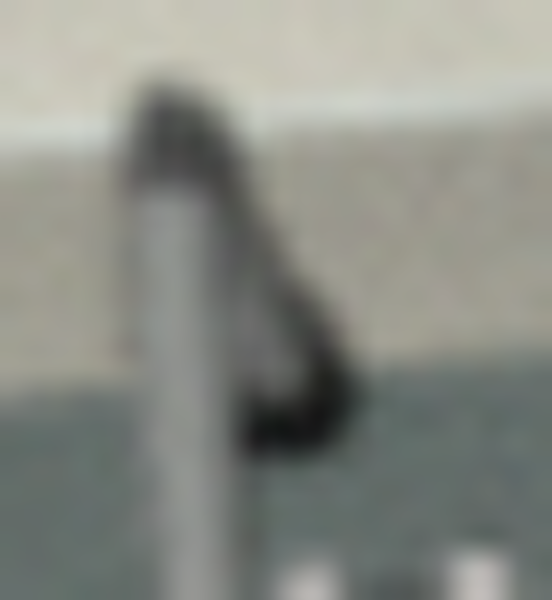

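>>> drive_tool --moves '[[[0, 0, 0], [0, 0, 0.04], 0.0], [[0, 0, 0], [0, 0, 0.04], 0.0], [[0, 0, 0], [0, 0, 0.03], 0.0], [[0, 0, 0], [0, 0, 0.02], 0.0], [[0, 0, 0], [0, 0, 0.006], 0.0]]'

```text
time: 7.32
eef_pos: [0.5082, -0.0235, 0.1634]
tcp_rot: [-0.052, 0.999, 0.001, -0.002]
contact_force: [-0.4, 0.6, -1.4]
opening: 0.262
finger_force: 98.5
```

>>> drive_tool --moves '[[[0, 0, 0], [0, 0, 0], 0.0], [[0, 0, 0], [0, 0, 0], 0.0]]'

```text
time: 7.58
eef_pos: [0.5101, -0.0239, 0.1666]
tcp_rot: [-0.052, 0.999, -0.0, 0.001]
contact_force: [-0.1, -0.4, -1.5]
opening: 0.267
finger_force: 98.5
```

```bash
python3 -c "
from h import *
go(.5088,-.0233,.162,.105)
a=cam('top','top4.png')
go(.5088,-.0233,.162,.105)
print(ctrl.get_state()['wrist_torque'])
im=cv2.cvtColor(a['image'],cv2.COLOR_RGB2BGR)[140:220,250:330]
cv2.imwrite('pics/c6.png',cv2.resize(im,(600,600),interpolation=cv2.INTER_CUBIC))
"
```

```text
t 7.58 pos [ 0.5101 -0.0239  0.1666] F [-0.07 -0.42 -1.45] shift [0.0013 0.0007 0.0046] | 0.005 turn [-0.0008  0.0022  0.    ]
t 7.62 pos [ 0.5101 -0.0239  0.1667] F [ 0.23 -0.82 -1.82] shift [0.0013 0.0007 0.0047] | 0.005 turn [-0.0009  0.0023  0.0001]
[-0.02936796 -0.01133151 -0.00276257]
```

View pics/c6.png

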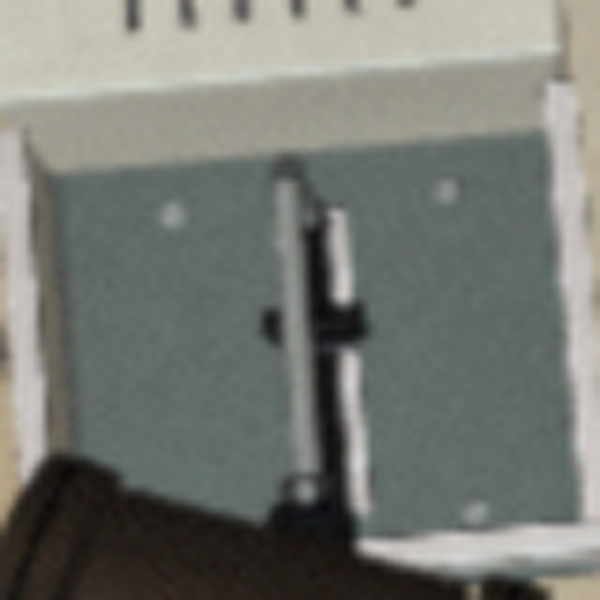

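>>> drive_tool --moves '[[[0, 0, 0], [0.004, 0, 0.004], 0.0], [[0, 0, 0], [0.003, 0, 0], 0.0], [[0, 0, 0], [0.003, 0, 0], 0.0], [[0, 0, 0], [0.002, 0, 0], 0.0], [[0, 0, 0], [0.002, 0, 0], 0.0]]'

```text
time: 8.25
eef_pos: [0.4953, -0.0252, 0.1614]
tcp_rot: [-0.053, 0.999, -0.0, 0.0]
contact_force: [-0.8, 0.2, -0.8]
opening: 0.267
finger_force: 98.5
```

>>> drive_tool --moves '[[[0, 0, 0], [0.002, 0, 0], 0.0], [[0, 0, 0], [0.002, 0, 0], 0.0], [[0, 0, 0], [0.002, 0, 0], 0.0], [[0, 0, 0], [0.002, 0, 0], 0.0], [[0, 0, 0], [0.002, 0, 0], 0.0]]'

```text
time: 8.88
eef_pos: [0.4858, -0.0262, 0.1614]
tcp_rot: [-0.053, 0.999, -0.0, 0.001]
contact_force: [1.6, 1.1, -2.8]
opening: 0.261
finger_force: 98.5
```

>>> drive_tool --moves '[[[0, 0, 0], [0.002, 0, 0], 0.0], [[0, 0, 0], [0.002, 0, 0], 0.0], [[0, 0, 0], [0.002, 0, 0], 0.0], [[0, 0, 0], [0.002, 0, 0], 0.0], [[0, 0, 0], [0.002, 0, 0], 0.0]]'

```text
time: 9.5
eef_pos: [0.4755, -0.0273, 0.1614]
tcp_rot: [-0.053, 0.999, -0.0, 0.0]
contact_force: [1.7, 0.7, -1.6]
opening: 0.264
finger_force: 98.5
```

```bash
cat > m.py <<'E'
from h import *
O=np.array([.654,-.008]);a=.105;U=np.array([[np.cos(a),np.sin(a)],[-np.sin(a),np.cos(a)]])
s=ctrl.get_state();print('t',round(s['time'],2),'unit xy',np.round(U@(s['eef_pos'][:2]-O),4),'z',round(s['eef_pos'][2],4),'F unit',np.round(U@s['contact_force'][:2],2),s['contact_force'][2],'M',np.round(s['wrist_torque'],3))
E
python3 m.py; python3 -c "
from h import *
a=cam('top','top5.png')
im=cv2.cvtColor(a['image'],cv2.COLOR_RGB2BGR)[140:220,250:330]
cv2.imwrite('pics/c7.png',cv2.resize(im,(600,600),interpolation=cv2.INTER_CUBIC))
"; python3 m.py
```

```text
t 9.5 unit xy [-0.1795 -0.0005] z 0.1614 F unit [1.76 0.56] -1.6082273267035727 M [-0.032 -0.379 -0.003]
t 9.55 unit xy [-0.1798 -0.0005] z 0.1614 F unit [ 0.9  -0.35] -0.8097621742587973 M [-0.062 -0.307 -0.051]
```

>>> drive_tool --moves '[[[0, 0, 0], [0.002, 0, 0], 0.0], [[0, 0, 0], [0.002, 0, 0], 0.0], [[0, 0, 0], [0.002, 0, 0], 0.0], [[0, 0, 0], [0.002, 0, 0], 0.0], [[0, 0, 0], [0.002, 0, 0], 0.0]]'

```text
time: 10.18
eef_pos: [0.4655, -0.0284, 0.1614]
tcp_rot: [-0.053, 0.999, -0.0, 0.0]
contact_force: [1.7, -0.6, -1.2]
opening: 0.26
finger_force: 98.5
```

>>> drive_tool --moves '[[[0, 0, 0], [0.001, 0, 0], 0.0], [[0, 0, 0], [0.001, 0, 0], 0.0], [[0, 0, 0], [0.001, 0, 0], 0.0], [[0, 0, 0], [0.001, 0, 0], 0.0]]'

```text
time: 10.68
eef_pos: [0.4616, -0.0288, 0.1614]
tcp_rot: [-0.053, 0.999, -0.0, 0.0]
contact_force: [0.7, 0.4, -2.1]
opening: 0.264
finger_force: 98.5
```

```bash
python3 m.py
```

```text
t 10.68 unit xy [-0.1936 -0.0005] z 0.1614 F unit [0.69 0.32] -2.138753228866348 M [-0.138 -0.403 -0.08 ]
```

>>> drive_tool --moves '[[[0, 0, 0], [0.001, 0, 0], 0.0], [[0, 0, 0], [0.001, 0, 0], 0.0], [[0, 0, 0], [0.001, 0, 0], 0.0]]'

```text
time: 11.05
eef_pos: [0.4586, -0.0291, 0.1614]
tcp_rot: [-0.053, 0.999, -0.0, 0.0]
contact_force: [1.2, -1.0, -1.2]
opening: 0.261
finger_force: 98.5
```

>>> drive_tool --moves '[[[0, 0, 0], [0.001, 0, 0], 0.0], [[0, 0, 0], [0.001, 0, 0], 0.0]]'

```text
time: 11.3
eef_pos: [0.4566, -0.0293, 0.1613]
tcp_rot: [-0.053, 0.999, -0.0, 0.0]
contact_force: [1.3, -0.3, -1.5]
opening: 0.264
finger_force: 98.5
```

```bash
python3 m.py
```

```text
t 11.3 unit xy [-0.1986 -0.0005] z 0.1613 F unit [ 1.29 -0.43] -1.4727612353483797 M [-0.197 -0.402 -0.064]
```

>>> drive_tool --moves '[[[0, 0, 0], [0.0004, 0, 0], 0.0], [[0, 0, 0], [0.0004, 0, 0], 0.0]]'

```text
time: 11.55
eef_pos: [0.4558, -0.0293, 0.1613]
tcp_rot: [-0.053, 0.999, 0.0, -0.0]
contact_force: [1.7, -1.1, -2.2]
opening: 0.267
finger_force: 98.5
```

>>> drive_tool --moves '[[[0, 0, 0], [0.0004, 0, 0], 0.0], [[0, 0, 0], [0.0004, 0, 0], 0.0]]'

```text
time: 11.8
eef_pos: [0.455, -0.0294, 0.1614]
tcp_rot: [-0.053, 0.999, -0.0, 0.0]
contact_force: [2.0, -1.5, -1.6]
opening: 0.264
finger_force: 98.5
```

```bash
python3 m.py
```

```text
t 11.8 unit xy [-0.2001 -0.0004] z 0.1614 F unit [ 1.83 -1.68] -1.5758985637236487 M [-0.178 -0.395 -0.152]
```

>>> drive_tool --moves '[[[0, 0, 0], [0.0004, 0, 0], 0.0], [[0, 0, 0], [0.0004, 0, 0], 0.0]]'

```text
time: 12.05
eef_pos: [0.4542, -0.0295, 0.1613]
tcp_rot: [-0.053, 0.999, -0.0, -0.0]
contact_force: [1.2, -0.7, -1.4]
opening: 0.263
finger_force: 98.5
```

>>> drive_tool --moves '[[[0, 0, 0], [0.0004, 0, 0], 0.0], [[0, 0, 0], [0.0004, 0, 0], 0.0]]'

```text
time: 12.3
eef_pos: [0.4534, -0.0296, 0.1613]
tcp_rot: [-0.053, 0.999, -0.0, 0.0]
contact_force: [2.2, 0.1, -1.1]
opening: 0.265
finger_force: 98.5
```

```bash
python3 m.py; python3 -c "
from h import *
a=cam('top','top6.png')
im=cv2.cvtColor(a['image'],cv2.COLOR_RGB2BGR)[140:220,250:330]
cv2.imwrite('pics/c8.png',cv2.resize(im,(600,600),interpolation=cv2.INTER_CUBIC))"; python3 m.py
```

```text
t 12.3 unit xy [-0.2018 -0.0004] z 0.1613 F unit [ 2.22 -0.17] -1.0530413545330934 M [-0.204 -0.347 -0.089]
t 12.35 unit xy [-0.2018 -0.0004] z 0.1613 F unit [ 1.56 -0.55] -2.2676823258512417 M [-0.147 -0.428 -0.141]
```

View pics/c8.png

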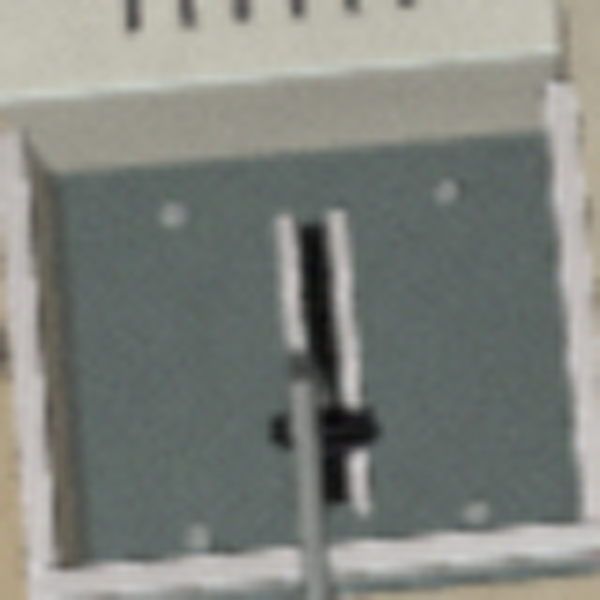

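The lever has been drawn to about (327,428) in this crop (from (315,325)), roughly 33 mm of travel, so several millimetres remain.

```bash
python3 - <<'E'
from m import *
c=cam('top')
for v in(420,425,430):
    p=ray(c,249.6+326/7.5,139.6+v/7.5,.068);print(U@(p[:2]-O))
for v in(320,325):
    p=ray(c,249.6+315/7.5,139.6+v/7.5,.068);print('old',U@(p[:2]-O))
p=ray(c,249.6+325/7.5,139.6+545/7.5,.125);print('rail mid',U@(p[:2]-O))
E
```

```text
t 12.35 unit xy [-0.2018 -0.0004] z 0.1613 F unit [ 1.56 -0.55] -2.2676823258512417 M [-0.147 -0.428 -0.141]
[-0.05278031 -0.00097229]
[-0.05434997 -0.00085753]
[-0.05591919 -0.00074279]
old [-0.02102143  0.00016893]
old [-0.02259996  0.00028386]
rail mid [-0.0956198  -0.00137367]
```

>>> drive_tool --moves '[[[0, 0, 0], [0.0005, 0, 0], 0.0], [[0, 0, 0], [0.0005, 0, 0], 0.0], [[0, 0, 0], [0.0005, 0, 0], 0.0], [[0, 0, 0], [0.0005, 0, 0], 0.0]]'

```text
time: 12.9
eef_pos: [0.4514, -0.0298, 0.1613]
tcp_rot: [-0.053, 0.999, -0.0, -0.0]
contact_force: [1.7, -1.2, -1.8]
opening: 0.262
finger_force: 98.5
```

>>> drive_tool --moves '[[[0, 0, 0], [0.0004, 0, 0], 0.0], [[0, 0, 0], [0.0004, 0, 0], 0.0]]'

```text
time: 13.15
eef_pos: [0.4506, -0.0299, 0.1613]
tcp_rot: [-0.053, 0.999, 0.0, -0.0]
contact_force: [1.1, 0.3, -1.6]
opening: 0.263
finger_force: 98.5
```

>>> drive_tool --moves '[[[0, 0, 0], [0.0004, 0, 0], 0.0], [[0, 0, 0], [0.0004, 0, 0], 0.0]]'

```text
time: 13.4
eef_pos: [0.4498, -0.03, 0.1613]
tcp_rot: [-0.053, 0.999, 0.0, -0.0]
contact_force: [0.9, -0.6, -1.3]
opening: 0.262
finger_force: 98.5
```

```bash
python3 m.py
```

```text
t 13.4 unit xy [-0.2054 -0.0004] z 0.1613 F unit [ 0.79 -0.65] -1.2877777896929872 M [-0.107 -0.393 -0.094]
```

>>> drive_tool --moves '[[[0, 0, 0], [0.0004, 0, 0], 0.0], [[0, 0, 0], [0.0004, 0, 0], 0.0]]'

```text
time: 13.65
eef_pos: [0.449, -0.03, 0.1613]
tcp_rot: [-0.053, 0.999, -0.0, -0.0]
contact_force: [2.3, -0.9, -1.4]
opening: 0.261
finger_force: 98.5
```

```bash
python3 m.py
```

```text
t 13.65 unit xy [-0.2061 -0.0004] z 0.1613 F unit [ 2.16 -1.13] -1.3927175530636757 M [-0.152 -0.394 -0.053]
```

>>> drive_tool --moves '[[[0, 0, 0], [0.0004, 0, 0], 0.0], [[0, 0, 0], [0.0003, 0, 0], 0.0]]'

```text
time: 13.9
eef_pos: [0.4483, -0.0301, 0.1613]
tcp_rot: [-0.053, 0.999, -0.0, -0.0]
contact_force: [1.3, -0.7, -1.8]
opening: 0.262
finger_force: 98.5
```

```bash
python3 m.py
```

```text
t 13.9 unit xy [-0.2069 -0.0004] z 0.1613 F unit [ 1.22 -0.82] -1.787693740259733 M [-0.239 -0.378 -0.099]
```

>>> drive_tool --moves '[[[0, 0, 0], [0.0004, 0, 0], 0.0], [[0, 0, 0], [0.0003, 0, 0], 0.0]]'

```text
time: 14.15
eef_pos: [0.4476, -0.0302, 0.1613]
tcp_rot: [-0.053, 0.999, -0.0, 0.0]
contact_force: [1.9, -1.1, -1.7]
opening: 0.262
finger_force: 98.5
```

>>> drive_tool --moves '[[[0, 0, 0], [0.0004, 0, 0], 0.0], [[0, 0, 0], [0.0003, 0, 0], 0.0]]'

```text
time: 14.4
eef_pos: [0.4471, -0.0303, 0.1613]
tcp_rot: [-0.053, 0.999, -0.0, 0.0]
contact_force: [3.1, -0.3, -3.0]
opening: 0.264
finger_force: 98.4
```

```bash
python3 m.py
```

```text
t 14.4 unit xy [-0.2081 -0.0005] z 0.1613 F unit [ 3.03 -0.58] -2.9555852599071866 M [-0.168 -0.567 -0.089]
```

The moment is rising, so the lever is at its stop. Pressing on in small steps.

>>> drive_tool --moves '[[[0, 0, 0], [0.0003, 0, 0], 0.0]]'

```text
time: 14.52
eef_pos: [0.447, -0.0303, 0.1613]
tcp_rot: [-0.053, 0.999, 0.0, 0.001]
contact_force: [4.2, -0.4, -3.3]
opening: 0.264
finger_force: 98.4
```

```bash
python3 m.py
```

```text
t 14.53 unit xy [-0.2082 -0.0004] z 0.1613 F unit [ 4.17 -0.82] -3.2865537299895276 M [-0.064 -0.827 -0.021]
```

>>> drive_tool --moves '[[[0, 0, 0], [0.0003, 0, 0], 0.0]]'

```text
time: 14.65
eef_pos: [0.4469, -0.0303, 0.1613]
tcp_rot: [-0.052, 0.999, 0.0, 0.001]
contact_force: [5.1, -0.5, -5.0]
opening: 0.257
finger_force: 98.3
```

```bash
python3 m.py
```

```text
t 14.65 unit xy [-0.2083 -0.0004] z 0.1613 F unit [ 5.05 -1.04] -4.975777562225893 M [-0.061 -0.976 -0.074]
```

>>> drive_tool --moves '[[[0, 0, 0], [0, 0, 0], 0.0], [[0, 0, 0], [0, 0, 0], 0.0], [[0, 0, 0], [0, 0, 0], 0.0]]'

```text
time: 15.02
eef_pos: [0.4469, -0.0303, 0.1613]
tcp_rot: [-0.053, 0.999, 0.0, 0.001]
contact_force: [4.8, 0.7, -3.9]
opening: 0.262
finger_force: 98.3
```

```bash
python3 m.py
```

```text
t 15.03 unit xy [-0.2083 -0.0004] z 0.1613 F unit [4.86 0.15] -3.92048648806084 M [-0.086 -0.942 -0.123]
```

>>> drive_tool --moves '[[[0, 0, 0], [0, 0, 0], 0.0], [[0, 0, 0], [0, 0, 0], 0.0], [[0, 0, 0], [0, 0, 0], 0.0], [[0, 0, 0], [0, 0, 0], 0.0], [[0, 0, 0], [0, 0, 0], 0.0]]'

```text
time: 15.65
eef_pos: [0.4469, -0.0302, 0.1613]
tcp_rot: [-0.052, 0.999, 0.0, 0.001]
contact_force: [6.3, 0.1, -3.8]
opening: 0.26
finger_force: 98.3
```

```bash
python3 m.py
```

```text
t 15.65 unit xy [-0.2083 -0.0004] z 0.1613 F unit [ 6.29 -0.6 ] -3.7702074278882236 M [-0.036 -0.981 -0.104]
```

>>> drive_tool --moves '[[[0, 0, 0], [0, 0, 0], 0.0], [[0, 0, 0], [0, 0, 0], 0.0], [[0, 0, 0], [0, 0, 0], 0.0], [[0, 0, 0], [0, 0, 0], 0.0]]'

```text
time: 16.15
eef_pos: [0.4469, -0.0303, 0.1613]
tcp_rot: [-0.052, 0.999, 0.0, 0.001]
contact_force: [5.6, -0.5, -4.6]
opening: 0.265
finger_force: 98.3
```

```bash
python3 m.py
```

```text
t 16.15 unit xy [-0.2083 -0.0004] z 0.1613 F unit [ 5.48 -1.03] -4.633595301732187 M [ 0.001 -0.919 -0.021]
```

>>> drive_tool --moves '[[[0, 0, 0], [-0.003, 0, 0], 0.0], [[0, 0, 0], [-0.006, 0, 0], 0.0], [[0, 0, 0], [-0.009, 0, 0], 0.0], [[0, 0, 0], [-0.007, 0, 0], 0.0], [[0, 0, 0], [0, 0, -0.01], 0.0]]'

```text
time: 16.77
eef_pos: [0.471, -0.0275, 0.1708]
tcp_rot: [-0.053, 0.999, 0.0, -0.001]
contact_force: [-1.2, 0.0, -1.8]
opening: 0.263
finger_force: 98.4
```

>>> drive_tool --moves '[[[0, 0, 0], [0, 0, -0.03], 0.0], [[0, 0, 0], [0, 0, -0.04], 0.0], [[0, 0, 0], [0, 0, -0.04], 0.0], [[0, 0, 0], [0, 0, -0.02], 0.0], [[0, 0, 0], [0, 0, 0], 0.0]]'

```text
time: 17.4
eef_pos: [0.4721, -0.0279, 0.3041]
tcp_rot: [-0.053, 0.999, -0.001, 0.002]
contact_force: [0.4, 0.1, -1.9]
opening: 0.266
finger_force: 98.4
```

```bash
python3 - <<'E'
from m import *
c=cam('top','top7.png');im=c['image'].astype(int)
# wide dark paddle: right part of it, clear of the slot: sample unit-frame strips at y=-9..-14 and +9..+14 mm, z=.068
for yy in(-.012,-.009,.009,.012):
    out=[]
    for x in np.arange(-.08,-.002,.002):
        w=O+U.T@np.array([x,yy]);u=proj(c,[*w,.068]);out.append(int(cv2.getRectSubPix(c['image'],(1,1),tuple(map(float,u))).mean()))
    print(yy,out)
go(.401,-.274,.300,-.246)
E
```

```text
t 17.4 unit xy [-0.183  -0.0007] z 0.3041 F unit [0.44 0.03] -1.9316849090019952 M [-0.004  0.082  0.006]
-0.012 [147, 143, 142, 140, 139, 121, 85, 42, 23, 31, 27, 49, 97, 142, 146, 139, 137, 134, 137, 146, 154, 159, 164, 161, 161, 162, 158, 145, 140, 133, 130, 133, 137, 135, 144, 152, 155, 153, 147]
-0.009 [160, 165, 171, 174, 167, 139, 87, 37, 22, 29, 24, 47, 101, 154, 167, 167, 174, 179, 185, 192, 196, 192, 186, 179, 175, 174, 171, 168, 169, 168, 171, 177, 180, 185, 187, 188, 188, 188, 182]
0.009 [142, 148, 151, 155, 148, 117, 67, 34, 26, 29, 26, 45, 91, 129, 147, 152, 155, 161, 162, 166, 167, 162, 156, 151, 146, 149, 152, 156, 160, 158, 159, 164, 149, 102, 48, 44, 80, 91, 89]
0.012 [103, 104, 102, 100, 99, 88, 66, 50, 46, 47, 43, 59, 84, 102, 106, 106, 106, 108, 105, 105, 103, 98, 94, 90, 90, 95, 100, 106, 114, 113, 112, 113, 106, 88, 63, 54, 73, 86, 90]
t 17.45 pos [ 0.4713 -0.0277  0.3021] F [ 0.16  0.82 -2.15] shift [ 0.0958 -0.2375  0.0021] | 0.256 turn [-3.000e-04  1.500e-03  3.513e-01]
```

The lever stays at its stop, centred at about x = −61 mm. Next, back to the stand.

>>> drive_tool --moves '[[[0, 0, 0.08], [0, -0.01, 0], 0.0], [[0, 0, 0.11], [0, 0, 0], 0.0], [[0, 0, 0.11], [0, 0, 0], 0.0], [[0, 0, 0.051], [0.006, -0.03, 0], 0.0], [[0, 0, 0], [0, -0.05, 0], 0.0]]'

```text
time: 18.08
eef_pos: [0.4474, -0.1139, 0.2993]
tcp_rot: [0.121, 0.993, 0.001, -0.002]
contact_force: [0.6, 0.3, -1.3]
opening: 0.263
finger_force: 98.6
```

>>> drive_tool --moves '[[[0, 0, 0], [0, -0.055, 0], 0.0], [[0, 0, 0], [0, -0.055, 0], 0.0], [[0, 0, 0], [0, -0.04, -0.02], 0.0], [[0, 0, 0], [0, -0.016, 0], 0.0], [[0, 0, 0], [0, 0, 0], 0.0]]'

```text
time: 18.7
eef_pos: [0.4075, -0.2752, 0.3195]
tcp_rot: [0.123, 0.992, 0.001, -0.001]
contact_force: [-0.1, 0.3, -2.8]
opening: 0.261
finger_force: 98.7
```

```bash
python3 - <<'E'
from h import *
import pickle
w=cam('wrist','wrist7.png');go(.4033,-.2751,.277,-.246)
w3=pickle.load(open('c3.pkl','rb'))[2];w2=pickle.load(open('wrist2.pkl','rb'))
for n,c in(('before2',w2),('before3',w3),('after',w)):
    g=c['image'].mean(2)
    col=g[90:160,318]; print(n,'col318 rows90-160',col[::5].astype(int), [ (r,int(np.argmax(g[r,250:320]<30))+250,389-int(np.argmax(g[r,320:390][::-1]<30))) for r in(150,180,200)])
E
```

```text
t 18.75 pos [ 0.4077 -0.2744  0.3195] F [-0.    0.61 -1.68] shift [ 0.004  -0.0018  0.0425] | 0.043 turn [ 0.0025 -0.0027  0.    ]
before2 col318 rows90-160 [194 196 194  60  65  59  69  19  24  25  21  18  23  18] [(150, 283, 349), (180, 284, 349), (200, 284, 348)]
before3 col318 rows90-160 [ 62  61 127 159 159 155 157  14  23  18  18  17  23  17] [(150, 283, 349), (180, 284, 348), (200, 284, 348)]
after col318 rows90-160 [199 197  67  65  64  63 221  17  24  24  18  25  22  23] [(150, 283, 349), (180, 283, 348), (200, 284, 348)]
```

>>> drive_tool --moves '[[[0, 0, 0], [0.004, -0.001, 0.02], 0.0], [[0, 0, 0], [0, 0, 0.04], 0.0], [[0, 0, 0], [0, 0, 0.035], 0.0], [[0, 0, 0], [0, 0, 0.025], 0.0], [[0, 0, 0], [0, 0, 0.015], 0.0]]'

```text
time: 19.38
eef_pos: [0.4029, -0.2731, 0.1831]
tcp_rot: [0.122, 0.993, 0.002, -0.002]
contact_force: [-0.5, -0.3, -1.6]
opening: 0.262
finger_force: 98.6
```

>>> drive_tool --moves '[[[0, 0, 0], [0, 0, 0], 0.0], [[0, 0, 0], [0, 0, 0], 0.0]]'

```text
time: 19.62
eef_pos: [0.4045, -0.2756, 0.1873]
tcp_rot: [0.122, 0.992, -0.001, 0.001]
contact_force: [-0.6, -0.4, -1.5]
opening: 0.265
finger_force: 98.6
```

```bash
python3 -c "
from h import *
go(.4033,-.2751,.151,-.246)"
```

```text
t 19.62 pos [ 0.4045 -0.2756  0.1873] F [-0.64 -0.41 -1.46] shift [0.0013 0.0003 0.0363] | 0.036 turn [-0.001   0.0016  0.0007]
```

>>> drive_tool --moves '[[[0, 0, 0], [0.001, 0, 0.01], 0.0], [[0, 0, 0], [0, 0, 0.01], 0.0], [[0, 0, 0], [0, 0, 0.007], 0.0], [[0, 0, 0], [0, 0, 0.004], 0.0], [[0, 0, 0], [0, 0, 0.002], 0.0]]'

```text
time: 20.25
eef_pos: [0.4029, -0.2752, 0.153]
tcp_rot: [0.123, 0.992, 0.0, -0.0]
contact_force: [-0.5, 0.1, -1.5]
opening: 0.26
finger_force: 98.6
```

>>> drive_tool --moves '[[[0, 0, 0], [0, 0, 0], 0.0], [[0, 0, 0], [0, 0, 0], 0.0]]'

```text
time: 20.5
eef_pos: [0.4031, -0.2754, 0.1536]
tcp_rot: [0.123, 0.992, -0.0, 0.0]
contact_force: [1.1, -0.3, -2.3]
opening: 0.263
finger_force: 98.6
```

```bash
python3 -c "
from h import *
go(.4033,-.2751,.151,-.246)"
```

```text
t 20.5 pos [ 0.4031 -0.2754  0.1536] F [ 1.12 -0.31 -2.3 ] shift [-0.0001  0.0003  0.0026] | 0.003 turn [-0.0003  0.0006  0.0002]
```

>>> drive_tool --moves '[[[0, 0, 0], [0, 0, 0.001], 0.0], [[0, 0, 0], [0, 0, 0.001], 0.0], [[0, 0, 0], [0, 0, 0.0005], 0.0], [[0, 0, 0], [0, 0, 0], 0.0]]'

```text
time: 21.0
eef_pos: [0.403, -0.2752, 0.151]
tcp_rot: [0.123, 0.992, -0.0, 0.0]
contact_force: [0.3, 0.8, 0.6]
opening: 0.262
finger_force: 98.8
```

```bash
python3 -c "
from h import *
go(.4033,-.2751,.151,-.246)"
```

```text
t 21.0 pos [ 0.403  -0.2752  0.151 ] F [0.31 0.79 0.58] shift [-0.0003  0.0002  0.    ] | 0.0 turn [-0.0001  0.0002  0.0002]
```

Seated: the vertical load has gone. Releasing.

>>> drive_tool --moves '[[[0, 0, 0], [0, 0, 0], 0.0], [[0, 0, 0], [0, 0, 0], 0.03], [[0, 0, 0], [0, 0, 0], 0.04], [[0, 0, 0], [0, 0, 0], 0.07], [[0, 0, 0], [0, 0, 0], 0.085]]' --grip_force 20

```text
time: 21.62
eef_pos: [0.403, -0.2752, 0.1509]
tcp_rot: [0.123, 0.992, -0.0, 0.0]
contact_force: [-0.2, -0.1, 0.1]
opening: 0.875
finger_force: 0.0
```

>>> drive_tool --moves '[[[0, 0, 0], [0, 0, 0], 0.085], [[0, 0, 0], [0, 0, 0], 0.085], [[0, 0, 0], [0, 0, -0.02], 0.085], [[0, 0, 0], [0, 0, -0.03], 0.085], [[0, 0, 0], [0, 0, -0.04], 0.085]]'

```text
time: 22.25
eef_pos: [0.4024, -0.2746, 0.2406]
tcp_rot: [0.123, 0.992, 0.001, -0.001]
contact_force: [-0.9, -1.5, 0.1]
opening: 0.994
finger_force: 0.0
```

>>> drive_tool --moves '[[[0, 0, 0], [0, 0, -0.05], 0.085], [[0, 0, 0], [0, 0, 0], 0.085], [[0, 0, 0], [0, 0, 0], 0.085], [[0, 0, 0], [0, 0, 0], 0.085]]'

```text
time: 22.75
eef_pos: [0.4023, -0.2746, 0.2889]
tcp_rot: [0.123, 0.992, 0.001, -0.001]
contact_force: [0.2, -1.9, -0.8]
opening: 0.995
finger_force: 0.0
```

```bash
python3 - <<'E'
from h import *
go(.4005,-.2733,.298,-.246)
c=cam('wrist','w8.png');im=c['image'].max(2)
m=np.zeros_like(im);m[100:285,280:345]=(im[100:285,280:345]<32)*255
m=cv2.morphologyEx(m,cv2.MORPH_OPEN,np.ones((15,15)))
n,l,st,ce=cv2.connectedComponentsWithStats(m);print(st[1:],ce[1:])
k=cv2.findContours(m,0,2)[0];k=max(k,key=cv2.contourArea)[:,0,:]
x,y,w,h=cv2.boundingRect(k)
row=lambda r:np.where(m[r]>0)[0]
f=ray(c,row(y+h-4).mean()+0,y+h,.163);b=ray(c,row(y+3).mean(),y,.163)
C=(f+b)/2;yaw=np.arctan2(*(f-b)[1::-1]);print('centre',C,'len',np.linalg.norm(f-b),'yaw',yaw)
e=np.array([np.cos(-.245),np.sin(-.245)]);d=C[:2]-[.4005,-.2733];print('along',d@e,'across',d@[-e[1],e[0]])
E
```

```text
t 22.75 pos [ 0.4023 -0.2746  0.2889] F [ 0.21 -1.85 -0.84] shift [ 0.0021  0.0008 -0.0091] | 0.009 turn [ 0.0019 -0.0029  0.0002]
[[ 300  119   31  147 4331]] [[315.21657816 190.39090279]]
centre [ 0.40050664 -0.27489629  0.163     ] len 0.11770904779734416 yaw -0.2466776598068928
along 0.0003936318378660144 across -0.0015470143683599578
```

>>> drive_tool --moves '[[[0, 0, 0], [0, 0, -0.03], 0.085], [[0, 0, 0], [0, 0, 0], 0.085], [[0, 0, 0], [0, 0, 0], 0.085]]'

```text
time: 23.18
eef_pos: [0.4026, -0.2749, 0.3194]
tcp_rot: [0.123, 0.992, 0.001, -0.001]
contact_force: [-0.1, 1.7, -0.6]
opening: 0.997
finger_force: 0.0
```

```bash
python3 -c "
from plant import ctrl
print(ctrl.sign_off())"
```

```text
the job is handed in; nothing more can be done
None
```

I drew the lever to its stop with the hook, held it there at about 5–6 N for 1.5 s, laid the hook back in its stand (about 2 mm off centre, turned less than 0.01 rad) and handed the job in at 23 s; no verdict was returned.

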